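Click the food box lid shut all round

ROBOT

A 6-joint arm with a two-finger parallel gripper is mounted at the origin on a cart in front of the work surface, level with it; the furniture and walls round the work are solid. World frame = base frame: x ahead of the robot, y to its left, z up, the work surface at z = 0. Lengths are in m, angles in rad, forces in N, time in s.
With the tool pointing down it reaches from about 0.325 to 0.875 m from the base axis. Payload 4.4 kg.
Tool frame: the origin (TCP) lies at the very end of the fingers, on their centre line; the grasp point (between the pads) lies 19 mm behind it (pinch_z is the distance from the TCP to the grasp point, in m); z points along the fingers, y is the direction in which the jaws open and shut (so a half turn about z gives the same grasp; the last joint's range is limited). The gripper opens to 85 mm and grips with 20 to 120 N. Pads are 22 mm wide; open, the fingers measure 114 mm over their backs; the gripper's body (76 mm by 85 mm) begins 54 mm behind the grasp point. The pads swing forward as they close: fully open they stand 13 mm farther back than shut.
Start: joints at [1.034, 0.207, 1.542, -0, 1.393, -0.15], TCP at [0.217, 0.533, 0.231] pointing down, gripper open.
Joint ranges: [-2.73, 2.73], [-0.86, 2.22], [0.23, 2.46], [-1.11, 4.25], [0.08, 2.63], [-2.82, 2.82]. Speed limits (rad/s): [2.79, 2.79, 3.14, 3.14, 3.14, 3.14].

INTERFACE

Orientations are given as a unit quaternion [w, x, y, z].
In Python, from workcell import * gives the robot as it stands. The module is installed in compiled form; this text tells all that it offers.
- The arm moves only by the shell command python3 -m handwheel 'ROWS' [FORCE]. ROWS is a JSON object of lists of equal length, an entry for each row: "travel": the shift along the world's x, y, z each as a share of 0.03 m, from -1 to 1, a list of three; "rotation": the turn, a rotation vector about the world's x, y, z each as a share of 4 degrees, from -1 to 1, a list of three; "gripper": the closure, from 0 (fully open) to 1 (shut). A call has 1 to 5 rows; each row shifts and turns the commanded pose from where the row before left it; what a row does not reach is not made up. A row lasts 1/10 s, in which the tool goes at most 50 mm and 8.59 degrees, less where a joint would pass 70% of its speed; a pose out of reach is approached as far as the arm can. A call with a number of a shift or a turn outside -1 to 1 is refused whole. A call with a gripper value outside its range is refused whole. The fingers move at their own pace and stop on an object; FORCE is the grip in N (left out, the last holds). Time passes only in rows, so rows that do not move let the fingers close. It gives the time, the measured TCP pose, the force and the opening at its end, in the units of the state.
- observe(): the state, without advancing time (a new reading comes with each control period).
- get_image(name): name is "side" or "top"; returns a dict with "color" (420x560x3 uint8, blue, green, red), "depth" (420x560 float32, m along the optical axis (not along the pixel's ray), 0 where there is no reading), "fx", "fy", "cx", "cy" (pixels), "R" (3x3) and "t" (3): a world point X has camera coordinates R X + t. Camera axes: x right, y down, z forward; pixel columns grow to the right and rows downward; lengths in m; the calibration is good to about 2 mm. A picture is of the moment at which its call begins.
- hand_in(): hands the job in, once; it reports no verdict.
The state is a dict: "time": time; "q": joint angles; "joint_velocities": joint speeds; "effort": joint torques, N m; "eef_pos": TCP position; "orientation": TCP orientation; "force": force on the tool from outside, world axes, zero at the start; "ft_torque": the same for the moment, N m; "opening": opening from 0.0 (shut) to 1.0 (fully open).
Only numpy, scipy, OpenCV 4.12 (cv2) and the standard library are available. Lean on these libraries where they do the work, as an engineer would, in place of code of your own. Each camera call takes 0.05 s, during which the arm holds its last target.

TASK

The lid of the rectangular food box has sprung up along its rim. With the fingers only, press down each raised section of the rim until all four sides have clicked shut. Do not lift or tip the box or push it out of its place, and leave the things standing round it where they are.

Things in the scene. Friction and masses are not known exactly. Their poses are not given: they have to be found in the camera images.
- food_box: rectangular food storage box, white body, grey snap-fit lid; loose, 0.9 kg. Lid 150 (box x) x 200 mm (box y), shut rim top at 70 mm height. Origin: centre of the underside; z up, +x away from the robot at yaw 0. Middle panel recessed at 65 mm height; the four 30 x 30 mm corners are seated. Between them lie four rim sections 24 mm wide, hinged along their inner edges
- rim_front (a joint): rim section on the long edge nearest the robot (box -x side), 137 x 24 mm: 0 = sprung up as at the start, outer edge 8 mm high; 0.35 rad = shut, level with the corners. Pressed past half-way (0.175) it clicks shut and stays, else it springs back. Needs about 5 N down near the outer edge, more nearer the hinge; shut, it rests on a rigid stop
- rim_front_press (a point): the place to press that section: middle of its length on its top face, 19 mm outward from its hinge line and 5 mm in from the outer edge; moves with the section (70 mm above the worktop when shut, about 76 mm when up)
- rim_back (a joint): rim section on the long far edge (box +x side), 137 x 24 mm: 0 = sprung up as at the start, outer edge 8 mm high; 0.35 rad = shut, level with the corners. Pressed past half-way (0.175) it clicks shut and stays, else it springs back. Needs about 5 N down near the outer edge, more nearer the hinge; shut, it rests on a rigid stop
- rim_back_press (a point): the place to press that section: middle of its length on its top face, 19 mm outward from its hinge line and 5 mm in from the outer edge; moves with the section (70 mm above the worktop when shut, about 76 mm when up)
- rim_left (a joint): rim section on the short edge on the robot's left (box +y side), 87 x 24 mm: 0 = sprung up as at the start, outer edge 8 mm high; 0.35 rad = shut, level with the corners. Pressed past half-way (0.175) it clicks shut and stays, else it springs back. Needs about 5 N down near the outer edge, more nearer the hinge; shut, it rests on a rigid stop
- rim_left_press (a point): the place to press that section: middle of its length on its top face, 19 mm outward from its hinge line and 5 mm in from the outer edge; moves with the section (70 mm above the worktop when shut, about 76 mm when up)
- rim_right (a joint): rim section on the short edge on the robot's right (box -y side), 87 x 24 mm: 0 = sprung up as at the start, outer edge 8 mm high; 0.35 rad = shut, level with the corners. Pressed past half-way (0.175) it clicks shut and stays, else it springs back. Needs about 5 N down near the outer edge, more nearer the hinge; shut, it rests on a rigid stop
- rim_right_press (a point): the place to press that section: middle of its length on its top face, 19 mm outward from its hinge line and 5 mm in from the outer edge; moves with the section (70 mm above the worktop when shut, about 76 mm when up)
- salt_shaker: bystander: clear salt shaker with grey top, 44 mm across, 90 mm tall, loose; origin at the centre of its underside
- tin_small: bystander: small closed food tin, 58 mm across, 72 mm tall, loose; origin at the centre of its underside
There are look-alikes about, which are no part of the job. Leave any turquoise look-alike of the food_box alone.

How it is judged:
At the end, for the whole second after the job is handed in: All four rim sections are shut (each within 0.04 rad of level), the box stands flat and at rest on the worktop within 50 mm of where it began, and the shaker and tin are within 40 mm of where they began (value of joint each of rim_front, rim_back, rim_left, rim_right above 0.31 rad and distance of food_box from where it was at the start of the episode below 0.05 m and height (world z) of food_box below 0.01 m and angle between food_box's own z axis and vertical below 0.1 rad and linear speed of food_box below 0.02 m/s and distance of each of salt_shaker, tin_small from where it was at the start of the episode below 0.04 m); the robot touches nothing.
It fails at once if the box is pressed with the hand or arm instead of the fingers (contact force between the arm and food_box above 5 N).
It fails at once if the food box is lifted or tipped (height (world z) of food_box above 0.015 m or angle between food_box's own z axis and vertical above 0.2 rad).
It fails at once if the food box is pushed out of its place (more than 50 mm) (distance of food_box from where it was at the start of the episode above 0.05 m).
It fails at once if a thing standing round the box is lifted, knocked over or moved more than 40 mm (distance of any of salt_shaker, tin_small from where it was at the start of the episode above 0.04 m or angle between any of salt_shaker, tin_small's own z axis and vertical above 0.6 rad).
It also fails if it takes over 45 s, if anything falls off the work surface, if the arm or the gripper's body presses on something with over 40 N, if the wrist force passes 120 N, or if a joint passes its speed limit or range.

## Working session

There is one attempt and no reset: what is moved stays moved. The work goes in short steps, Python scripts to look and compute and a shell command to move; the robot and the scene stay as the last step left them, time stands still between calls to the robot, and variables do not carry over. Pictures are saved under pics/ and viewed, and the job is handed in when it is done.

```bash
mkdir -p pics
cat > h.py <<'E'
from workcell import *
import numpy as np, cv2
def world(im,u,v,z=None):
    R=np.array(im["R"]);t=np.array(im["t"])
    c=-R.T@t; d=R.T@np.array([(u-im["cx"])/im["fx"],(v-im["cy"])/im["fy"],1.])
    if z is None: return c+d*im["depth"][int(round(v)),int(round(u))]
    return c+d*(z-c[2])/d[2]
def proj(im,X):
    p=np.array(im["R"])@np.array(X)+np.array(im["t"]); return im["fx"]*p[0]/p[2]+im["cx"],im["fy"]*p[1]/p[2]+im["cy"]
E
python3 - <<'E'
from h import *
for n in("side","top"):
    im=get_image(n); cv2.imwrite(f"pics/{n}0.png",im["color"]); R=np.array(im["R"]); print(n,-R.T@np.array(im["t"]),R[2],im["fx"])
    np.savez(f"{n}0.npz",**im)
print(observe())
E
```

```text
side [0.39182083 0.77412868 0.6931811 ] [ 0.1773511  -0.78212967 -0.59734392] 399.81699430161905
top [ 0.38720909 -0.01768969  1.29078939] [ 1.30968979e-01 -9.50861735e-04 -9.91386011e-01] 484.2901126500465
{'time': 0.1, 'q': array([ 1.03346331e+00,  2.07335053e-01,  1.54285470e+00, -2.40287376e-05,
        1.39351113e+00, -1.50517175e-01]), 'joint_velocities': array([-1.46379040e-03, -1.64377223e-03, -1.84734565e-03, -7.77342362e-04,
        4.19139723e-05, -9.43096291e-04]), 'effort': array([-1.00784528e-03, -3.84090364e+01, -2.92548823e+01, -1.62052447e-04,
        4.85572076e-03,  2.33364364e-05]), 'eef_pos': array([0.21657478, 0.53189152, 0.23022105]), 'orientation': array([-3.44300482e-04,  1.92202184e-01,  9.81354783e-01, -9.96371756e-04]), 'force': array([-0.05995169,  0.03116792, -0.07942826]), 'ft_torque': array([ 0.02698377, -0.02959208,  0.00578182]), 'opening': 0.9995330711243667}
```

View pics/top0.png

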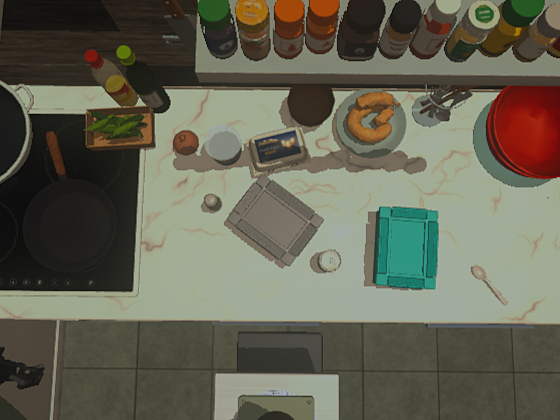

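View pics/side0.png

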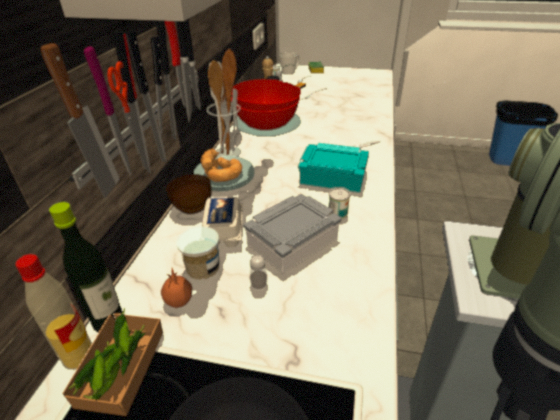

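The grey-lidded box is at top (275,221) and side (292,228). The other candidate, at top (407,248) and side (334,165), is turquoise, so I leave it alone. The shaker is at top (211,202) and the small tin at top (329,261). I'll confirm with a crop and measure.

Run:
```python
from h import *
im=dict(np.load("top0.npz")); c=im["color"]
crop=cv2.resize(c[165:285,195:355],None,fx=5,fy=5,interpolation=cv2.INTER_CUBIC); cv2.imwrite("pics/crop0.png",crop)
s=dict(np.load("side0.npz")); cv2.imwrite("pics/crop0s.png",cv2.resize(s["color"][180:300,220:370],None,fx=5,fy=5,interpolation=cv2.INTER_CUBIC))
# height map
v,u=np.mgrid[0:420,0:560]; d=im["depth"]
P=np.stack([(u-im["cx"])/im["fx"]*d,(v-im["cy"])/im["fy"]*d,d],-1)
W=(P-im["t"])@im["R"]
z=W[...,2]
m=((z>0.055)&(z<0.1)).astype(np.uint8); m[:170]=0; m[300:]=0; 
n,l,st,ce=cv2.connectedComponentsWithStats(m)
for i in range(1,n):
    if st[i,4]<30: continue
    Q=W[l==i]; print(i,st[i],ce[i].round(1),"mean",Q.mean(0).round(4),"zq",np.percentile(Q[:,2],[5,50,95]).round(4))
    r=cv2.minAreaRect((Q[:,:2]*1000).astype(np.float32)); print(r, (cv2.boxPoints(r)).round(1).tolist())
for n2,p in(("tin",(329,261)),("shaker",(211,202))): print(n2,world(im,*p),world(im,*p,0.072))
```

```text
1 [  0 170  17  13  99] [  6.6 175. ] mean [0.6473 0.6889 0.0852] zq [0.0671 0.0915 0.0987]
((643.74658203125, 690.712890625), (13.385392189025879, 50.13086700439453), 40.76805877685547) [[622.2999877929688, 705.2999877929688], [655.0, 667.4000244140625], [665.2000122070312, 676.0999755859375], [632.4000244140625, 714.0999755859375]]
4 [528 170  32   5 112] [543.7 171.5] mean [ 0.6701 -0.6768  0.0827] zq [0.0669 0.0816 0.0984]
((668.6296997070312, -676.9681396484375), (63.334537506103516, 18.316646575927734), 89.86539459228516) [[659.4000244140625, -708.5999755859375], [677.7000122070312, -708.7000122070312], [677.9000244140625, -645.2999877929688], [659.5, -645.2999877929688]]
5 [ 227  173   97   93 4650] [275.2 218.9] mean [0.5435 0.0067 0.07  ] zq [0.0627 0.0697 0.0783]
((544.5217895507812, 7.0014801025390625), (204.35218811035156, 154.39208984375), 53.51572799682617) [[421.70001220703125, -29.200000762939453], [545.7999877929688, -121.0999984741211], [667.2999877929688, 43.29999923706055], [543.2000122070312, 135.10000610351562]]
14 [204 193  15  15 174] [211.1 200. ] mean [0.588
[... 460 characters left out ...]
71875, 205.00404357910156), 86.62090301513672) [[369.5, -399.0], [574.2000122070312, -411.1000061035156], [583.2999877929688, -255.8000030517578], [378.70001220703125, -243.6999969482422]]
16 [319 249  23  23 410] [329.8 259.5] mean [ 0.4416 -0.1319  0.0694] zq [0.0649 0.0694 0.0743]
((440.73382568359375, -132.1981201171875), (55.19533157348633, 54.993682861328125), 88.82689666748047) [[412.70001220703125, -159.1999969482422], [467.70001220703125, -160.39999389648438], [468.79998779296875, -105.19999694824219], [413.79998779296875, -104.0]]
tin [ 0.4381961  -0.13040026  0.06344471] [ 0.4378407 -0.1296146  0.072    ]
shaker [0.58237415 0.16826884 0.08771901] [0.58492413 0.17069853 0.072     ]
```

View pics/crop0.png

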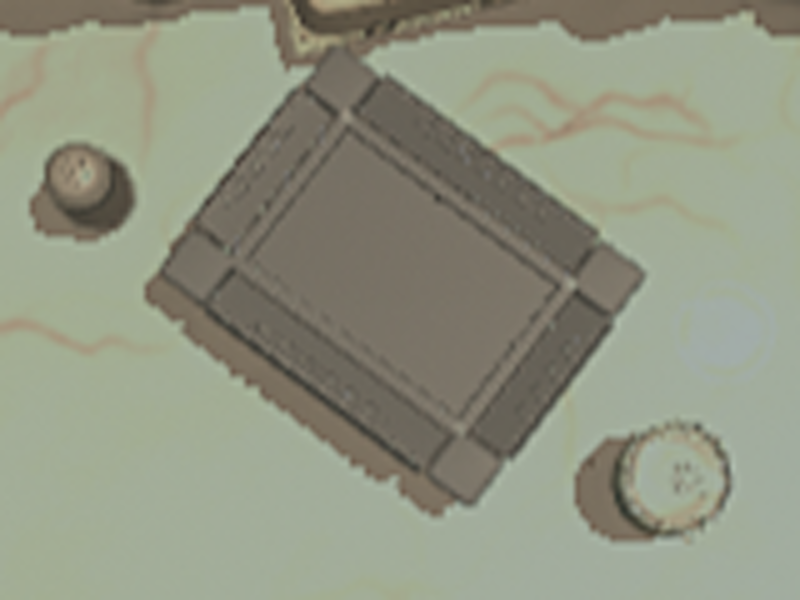

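View pics/crop0s.png

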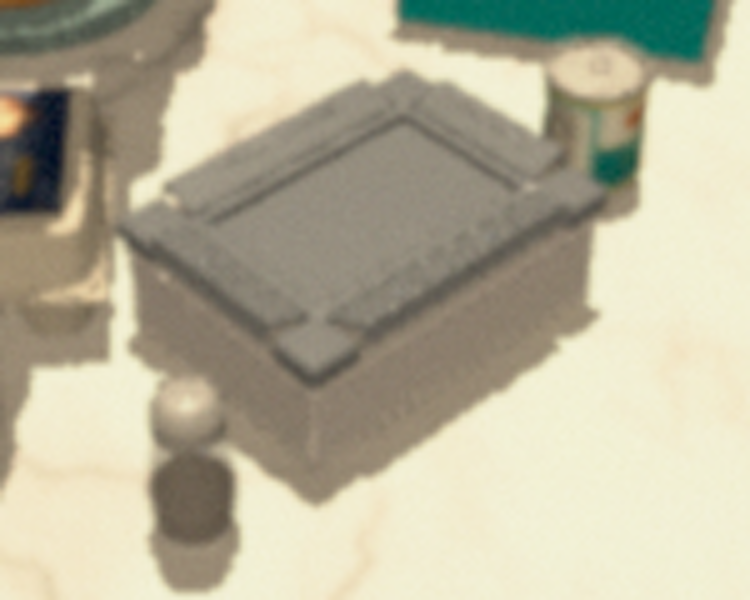

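Crop confirms it: grey lid, four raised sections, box long axis running upper-left to lower-right. I'll cross-check the pose with the side view.

Run:
```python
from h import *
s=dict(np.load("side0.npz"));t=dict(np.load("top0.npz"))
S={"left":(283,256),"back":(244.4,226.2),"right":(341,218)}
T={"left":(228,219.5),"back":(263,175.5),"right":(323.5,220.5),"front":(289,266)}
def tri(a,b):
    A=[];B=[]
    for im,p in((t,a),(s,b)):
        c=-im["R"].T@im["t"];d=world(im,*p,0.)-c;d/=np.linalg.norm(d);M=np.eye(3)-np.outer(d,d);A.append(M);B.append(M@c)
    return np.linalg.solve(sum(A),sum(B))
for k in T: print(k,"top",world(t,*T[k],.07)[:2].round(4),*( ["side",world(s,*S[k],.07)[:2].round(4),"tri",tri(T[k],S[k]).round(4)] if k in S else []))
q=np.array([world(t,*p,.07)[:2] for p in T.values()]); print("centre",q.mean(0))
C=np.array([.5435,.007]);y=np.radians(53.5);by=np.array([np.cos(y),np.sin(y)]);bx=np.array([by[1],-by[0]])
P0=observe()["eef_pos"]
for n,p in(("left",C+.095*by),("back",C+.07*bx),("right",C-.095*by),("front",C-.07*bx)): print(n,p.round(4),"from start in rows",((p-P0[:2])/.03).round(2))
```

```text
left top [0.5406 0.1265] side [0.5377 0.137 ] tri [0.5409 0.1275 0.0607]
back top [0.6555 0.0394] side [0.653  0.0527] tri [0.6578 0.0398 0.0589]
right top [ 0.5404 -0.1161] side [ 0.4239 -0.0258] tri [ 0.4872 -0.1166  0.0099]
front top [ 0.4245 -0.0294]
centre [0.54025419 0.00509927]
left [0.6    0.0834] from start in rows [ 12.78 -14.95]
back [ 0.5998 -0.0346] from start in rows [ 12.77 -18.88]
right [ 0.487  -0.0694] from start in rows [  9.01 -20.04]
front [0.4872 0.0486] from start in rows [  9.02 -16.11]
```

The "right" side-view pixel was really the front corner, and it matches the top view. The remaining offsets fit lid-underside pixels, so the centre is about (0.542, 0.006). Moving over the left section with the fingers shut.

```bash
python3 -m handwheel '{"travel":[[0.85,-1,0],[0.85,-1,0],[0.85,-1,0],[0.85,-1,0],[0.85,-1,0]],"rotation":[[0,0,0],[0,0,0],[0,0,0],[0,0,0],[0,0,0]],"gripper":[1,1,1,1,1]}' 40
python3 -m handwheel '{"travel":[[0.85,-1,-0.2],[0.85,-1,-0.2],[0.85,-1,-0.2],[0.85,-1,-0.2],[0.85,-1,-0.2]],"rotation":[[0,0,0],[0,0,0],[0,0,0],[0,0,0],[0,0,0]],"gripper":[1,1,1,1,1]}'
python3 -m handwheel '{"travel":[[0.85,-1,-0.2],[0.85,-1,-0.2],[0.85,-1,-0.2],[0.85,-1,-0.2],[0.85,-1,-0.2]],"rotation":[[0,0,0],[0,0,0],[0,0,0],[0,0,0],[0,0,0]],"gripper":[1,1,1,1,1]}'
python3 -m handwheel '{"travel":[[0,0,-0.5],[0,0,-0.5],[0,0,0]],"rotation":[[0,0,0],[0,0,0],[0,0,0]],"gripper":[1,1,1]}'
python3 - <<'E'
from h import *
for n in("side","top"):
    im=get_image(n); cv2.imwrite(f"pics/{n}1.png",im["color"])
E
```

```text
time: 0.6
eef_pos: [0.3449, 0.381, 0.2308]
orientation: [-0.0, 0.192, 0.981, -0.0]
force: [-0.2, 1.0, -0.3]
opening: 0.145
time: 1.1
eef_pos: [0.4724, 0.231, 0.2006]
orientation: [-0.0, 0.192, 0.981, -0.0]
force: [-0.0, 0.8, -0.1]
opening: 0.002
time: 1.6
eef_pos: [0.5998, 0.0811, 0.1704]
orientation: [-0.001, 0.192, 0.981, -0.0]
force: [0.3, 0.1, -0.6]
opening: 0.001
time: 1.9
eef_pos: [0.5959, 0.0832, 0.1373]
orientation: [-0.004, 0.192, 0.981, -0.001]
force: [-0.3, -0.5, -0.0]
opening: 0.0
```

View pics/side1.png

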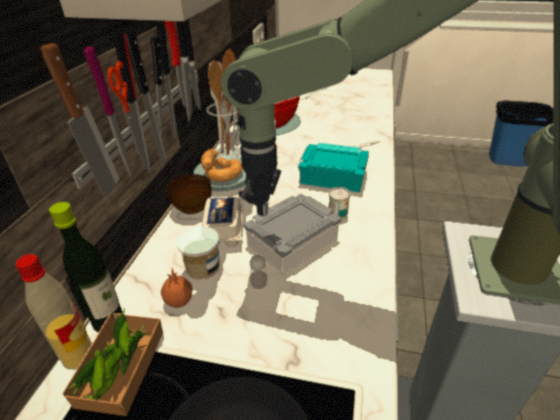

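The fingers, at side (265,212), hang clear above the left section. The descent is next.

```bash
python3 -m handwheel '{"travel":[[0.05,0,-0.6],[0,0,-0.6],[0,0,-0.5],[0,0,0]],"rotation":[[0,0,0],[0,0,0],[0,0,0],[0,0,0]],"gripper":[1,1,1,1]}'
python3 -m handwheel '{"travel":[[0,0,-0.1],[0,0,-0.1],[0,0,-0.1],[0,0,0]],"rotation":[[0,0,0],[0,0,0],[0,0,0],[0,0,0]],"gripper":[1,1,1,1]}'
```

```text
time: 2.4
eef_pos: [0.5987, 0.0833, 0.0882]
orientation: [-0.002, 0.192, 0.981, -0.0]
force: [-0.1, 0.6, -0.5]
opening: -0.002
time: 2.8
eef_pos: [0.6009, 0.0825, 0.0813]
orientation: [0.0, 0.192, 0.981, -0.0]
force: [-0.4, 0.8, -0.6]
opening: 0.004
```

```bash
python3 -m handwheel '{"travel":[[0,0,-0.1],[0,0,-0.1],[0,0,0]],"rotation":[[0,0,0],[0,0,0],[0,0,0]],"gripper":[1,1,1]}'
python3 -m handwheel '{"travel":[[0,0,-0.1],[0,0,0]],"rotation":[[0,0,0],[0,0,0]],"gripper":[1,1]}'
```

```text
time: 3.1
eef_pos: [0.6016, 0.0828, 0.0756]
orientation: [0.001, 0.192, 0.981, 0.0]
force: [0.9, 1.2, 1.6]
opening: -0.006
time: 3.3
eef_pos: [0.6, 0.0823, 0.0714]
orientation: [-0.001, 0.192, 0.981, -0.0]
force: [-0.3, 1.3, -0.6]
opening: 0.001
```

```bash
python3 -m handwheel '{"travel":[[0,0,-0.06],[0,0,0]],"rotation":[[0,0,0],[0,0,0]],"gripper":[1,1]}'
python3 -m handwheel '{"travel":[[0,0,0.7],[0,0,0.7],[0,-1,0],[0,-1,0],[0,-0.9,0]],"rotation":[[0,0,0],[0,0,0],[0,0,0],[0,0,0],[0,0,0]],"gripper":[1,1,1,1,1]}'
python3 -m handwheel '{"travel":[[0,-0.95,0],[0,0,0]],"rotation":[[0,0,0],[0,0,0]],"gripper":[1,1]}'
python3 - <<'E'
from h import *
im=get_image("side"); cv2.imwrite("pics/s2.png",cv2.resize(im["color"][150:290,215:375],None,fx=4,fy=4,interpolation=cv2.INTER_CUBIC))
E
```

```text
time: 3.5
eef_pos: [0.6007, 0.0824, 0.0702]
orientation: [-0.0, 0.192, 0.981, -0.0]
force: [0.7, -0.9, -0.6]
opening: 0.002
time: 4.0
eef_pos: [0.6008, -0.0055, 0.1126]
orientation: [0.0, 0.192, 0.981, -0.0]
force: [0.4, -0.2, 0.2]
opening: 0.003
time: 4.2
eef_pos: [0.6009, -0.0364, 0.1124]
orientation: [0.0, 0.194, 0.981, -0.001]
force: [-1.1, 1.5, 0.1]
opening: -0.001
```

View pics/s2.png

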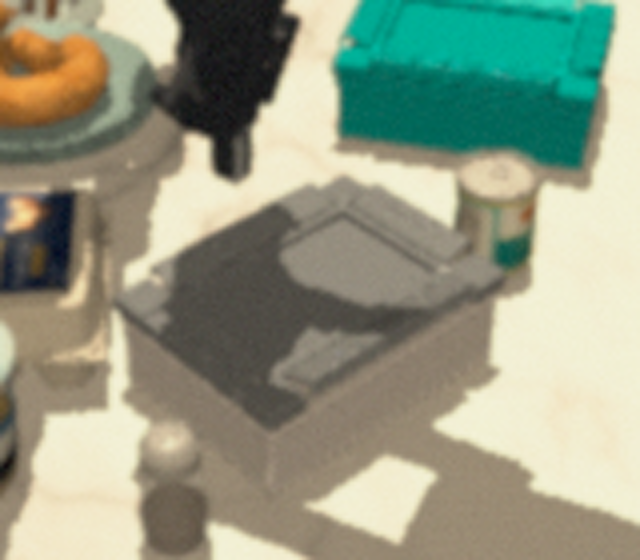

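The left edge, crop (120,310) to (270,430), now runs straight, so that section is shut. Back section next.

```bash
python3 -m handwheel '{"travel":[[-0.05,0,-0.5],[0,0,-0.4],[0,0,-0.1],[0,0,-0.1],[0,0,0]],"rotation":[[0,0,0],[0,0,0],[0,0,0],[0,0,0],[0,0,0]],"gripper":[1,1,1,1,1]}'
python3 -m handwheel '{"travel":[[0,0,-0.1],[0,0,0]],"rotation":[[0,0,0],[0,0,0]],"gripper":[1,1]}'
python3 -m handwheel '{"travel":[[0,0,-0.1],[0,0,0]],"rotation":[[0,0,0],[0,0,0]],"gripper":[1,1]}'
```

```text
time: 4.75
eef_pos: [0.5989, -0.0322, 0.0788]
orientation: [-0.001, 0.192, 0.981, 0.0]
force: [-0.8, -0.0, -0.4]
opening: -0.001
time: 4.95
eef_pos: [0.6003, -0.0329, 0.0772]
orientation: [0.001, 0.192, 0.981, 0.0]
force: [-0.1, 1.6, 3.2]
opening: -0.001
time: 5.15
eef_pos: [0.5994, -0.0331, 0.0732]
orientation: [0.0, 0.192, 0.981, -0.0]
force: [-0.5, 1.3, 0.4]
opening: 0.001
```

Then to the right section at (0.486, -0.070): dx −0.113, dy −0.037, crossing high over the lid.

```bash
python3 -m handwheel '{"travel":[[0,0,-0.1],[0,0,0]],"rotation":[[0,0,0],[0,0,0]],"gripper":[1,1]}'
python3 -m handwheel '{"travel":[[0,0,0.7],[0,0,0.7],[-0.95,-0.3,0],[-0.95,-0.3,0],[-0.95,-0.3,0]],"rotation":[[0,0,0],[0,0,0],[0,0,0],[0,0,0],[0,0,0]],"gripper":[1,1,1,1,1]}'
python3 -m handwheel '{"travel":[[-0.92,-0.3,0],[0,0,0]],"rotation":[[0,0,0],[0,0,0]],"gripper":[1,1]}'
```

```text
time: 5.35
eef_pos: [0.5993, -0.0331, 0.0702]
orientation: [-0.0, 0.192, 0.981, -0.0]
force: [1.2, -0.3, -0.1]
opening: 0.001
time: 5.85
eef_pos: [0.5127, -0.0602, 0.1123]
orientation: [-0.0, 0.192, 0.981, -0.0]
force: [0.4, -0.4, -0.2]
opening: -0.001
time: 6.05
eef_pos: [0.4821, -0.069, 0.1111]
orientation: [-0.003, 0.193, 0.981, -0.0]
force: [-0.3, -0.6, 0.5]
opening: 0.003
```

```bash
python3 -m handwheel '{"travel":[[0.05,0,-0.5],[0,0,-0.4],[0,0,-0.1],[0,0,-0.1],[0,0,0]],"rotation":[[0,0,0],[0,0,0],[0,0,0],[0,0,0],[0,0,0]],"gripper":[1,1,1,1,1]}'
python3 -m handwheel '{"travel":[[0,0,-0.1],[0,0,0]],"rotation":[[0,0,0],[0,0,0]],"gripper":[1,1]}'
python3 -m handwheel '{"travel":[[0,0,-0.1],[0,0,0]],"rotation":[[0,0,0],[0,0,0]],"gripper":[1,1]}'
python3 -m handwheel '{"travel":[[0,0,-0.1],[0,0,0]],"rotation":[[0,0,0],[0,0,0]],"gripper":[1,1]}'
```

```text
time: 6.55
eef_pos: [0.4878, -0.0688, 0.0791]
orientation: [-0.0, 0.192, 0.981, 0.0]
force: [0.4, 0.3, -0.6]
opening: -0.002
time: 6.75
eef_pos: [0.4883, -0.0693, 0.077]
orientation: [0.0, 0.192, 0.981, -0.0]
force: [-0.9, -0.5, 3.9]
opening: -0.0
time: 6.95
eef_pos: [0.4877, -0.0688, 0.0732]
orientation: [-0.0, 0.192, 0.981, 0.0]
force: [-0.6, -0.2, -0.6]
opening: 0.002
time: 7.15
eef_pos: [0.4878, -0.0688, 0.0702]
orientation: [-0.0, 0.192, 0.981, 0.0]
force: [-0.2, 0.4, -0.3]
opening: 0.002
```

Front section next at (0.486, 0.048): dy +0.117.

```bash
python3 -m handwheel '{"travel":[[0,0,0.7],[0,0,0.7],[0,0.98,0],[0,0.98,0],[0,0.98,0]],"rotation":[[0,0,0],[0,0,0],[0,0,0],[0,0,0],[0,0,0]],"gripper":[1,1,1,1,1]}'
python3 -m handwheel '{"travel":[[0,0.96,0],[0,0,0]],"rotation":[[0,0,0],[0,0,0]],"gripper":[1,1]}'
python3 -m handwheel '{"travel":[[0,0,-0.5],[0,0,-0.4],[0,0,-0.1],[0,0,-0.1],[0,0,0]],"rotation":[[0,0,0],[0,0,0],[0,0,0],[0,0,0],[0,0,0]],"gripper":[1,1,1,1,1]}'
python3 -m handwheel '{"travel":[[0,0,-0.1],[0,0,0]],"rotation":[[0,0,0],[0,0,0]],"gripper":[1,1]}'
python3 -m handwheel '{"travel":[[0,0,-0.1],[0,0,0]],"rotation":[[0,0,0],[0,0,0]],"gripper":[1,1]}'
python3 -m handwheel '{"travel":[[0,0,-0.1],[0,0,0]],"rotation":[[0,0,0],[0,0,0]],"gripper":[1,1]}'
```

```text
time: 7.65
eef_pos: [0.4878, 0.0201, 0.1126]
orientation: [0.0, 0.193, 0.981, 0.0]
force: [0.5, 0.3, 0.2]
opening: -0.0
time: 7.85
eef_pos: [0.4871, 0.0509, 0.1122]
orientation: [-0.001, 0.19, 0.982, 0.001]
force: [0.1, -0.9, -0.1]
opening: 0.005
time: 8.35
eef_pos: [0.4876, 0.0476, 0.0792]
orientation: [-0.0, 0.193, 0.981, -0.0]
force: [0.8, -0.2, 0.3]
opening: -0.0
time: 8.55
eef_pos: [0.4882, 0.0479, 0.0769]
orientation: [0.0, 0.192, 0.981, 0.0]
force: [-1.0, 0.6, 3.2]
opening: 0.0
time: 8.75
eef_pos: [0.4877, 0.048, 0.0732]
orientation: [0.0, 0.192, 0.981, -0.0]
force: [-0.4, 0.3, -0.0]
opening: -0.001
time: 8.95
eef_pos: [0.4879, 0.048, 0.0702]
orientation: [0.0, 0.192, 0.981, -0.0]
force: [0.5, -0.4, 0.1]
opening: -0.006
```

Retreat up, then back along the way I came (over the left side) so the cameras see the lid.

```bash
python3 -m handwheel '{"travel":[[0,0,1],[0,0,1],[0,0,1],[-0.5,1,0.7],[-0.5,1,0.7]],"rotation":[[0,0,0],[0,0,0],[0,0,0],[0,0,0],[0,0,0]],"gripper":[1,1,1,1,1]}'
python3 -m handwheel '{"travel":[[-0.6,1,0],[-0.6,1,0],[-0.6,1,0],[-0.6,1,0],[-0.6,1,0]],"rotation":[[0,0,0],[0,0,0],[0,0,0],[0,0,0],[0,0,0]],"gripper":[1,1,1,1,1]}'
python3 -m handwheel '{"travel":[[-0.6,1,0],[-0.6,1,0],[-0.6,1,0],[-0.6,1,0],[-0.3,1,0]],"rotation":[[0,0,0],[0,0,0],[0,0,0],[0,0,0],[0,0,0]],"gripper":[1,1,1,1,1]}'
python3 -m handwheel '{"travel":[[0,0,0],[0,0,0],[0,0,0]],"rotation":[[0,0,0],[0,0,0],[0,0,0]],"gripper":[1,1,1]}'
python3 - <<'E'
from h import *
im=get_image("side"); cv2.imwrite("pics/s3.png",cv2.resize(im["color"][180:300,220:370],None,fx=5,fy=5,interpolation=cv2.INTER_CUBIC))
t=get_image("top"); cv2.imwrite("pics/t3.png",cv2.resize(t["color"][165:285,195:355],None,fx=5,fy=5,interpolation=cv2.INTER_CUBIC))
t0=dict(np.load("top0.npz"))
v,u=np.mgrid[0:420,0:560]
def Wd(im):
    d=im["depth"]; return (np.stack([(u-im["cx"])/im["fx"]*d,(v-im["cy"])/im["fy"]*d,d],-1)-im["t"])@im["R"]
C=np.array([.542,.006]);y=np.radians(53.5);by=np.array([np.cos(y),np.sin(y)]);bx=np.array([by[1],-by[0]])
for n,i in(("before",t0),("after",t)):
    W=Wd(i)
    for k,p in(("left",C+.095*by),("back",C+.07*bx),("right",C-.095*by),("front",C-.07*bx),("panel",C)):
        m=np.hypot(W[...,0]-p[0],W[...,1]-p[1])<.012; print(n,k,np.median(W[...,2][m]).round(4))
    for k,(a,b,c,d) in dict(box=(227,170,330,270),shaker=(195,185,226,215),tin=(317,245,345,276)).items():
        m=np.zeros((420,560),bool); m[b:d,a:c]=1; z=W[...,2]; m&=(z>.057)&(z<.1)
        if k=="box": m&=~((u>316)&(v>246))
        print(n,k,W[m].mean(0).round(4))
E
```

```text
time: 9.45
eef_pos: [0.458, 0.1081, 0.2037]
orientation: [0.001, 0.193, 0.981, 0.0]
force: [0.2, 0.7, -0.7]
opening: 0.002
time: 9.95
eef_pos: [0.3669, 0.2591, 0.2024]
orientation: [0.0, 0.192, 0.981, 0.0]
force: [1.6, -0.4, -0.2]
opening: -0.003
time: 10.45
eef_pos: [0.2851, 0.409, 0.2022]
orientation: [-0.0, 0.192, 0.981, -0.0]
force: [0.1, 0.8, -0.2]
opening: 0.0
time: 10.75
eef_pos: [0.287, 0.4072, 0.2021]
orientation: [-0.0, 0.192, 0.981, -0.001]
force: [0.1, -0.5, 0.1]
opening: 0.004
before left 0.076
before back 0.0758
before right 0.0746
before front 0.0752
before panel 0.0652
before box [0.5435 0.0067 0.07  ]
before shaker [0.5889 0.1695 0.0818]
before tin [ 0.4418 -0.1319  0.0694]
after left 0.0709
after back 0.0705
after right 0.068
after front 0.0683
after panel 0.0653
after box [0.5436 0.0067 0.0684]
after shaker [0.5885 0.1696 0.0819]
after tin [ 0.4417 -0.1321  0.0695]
```

View pics/s3.png

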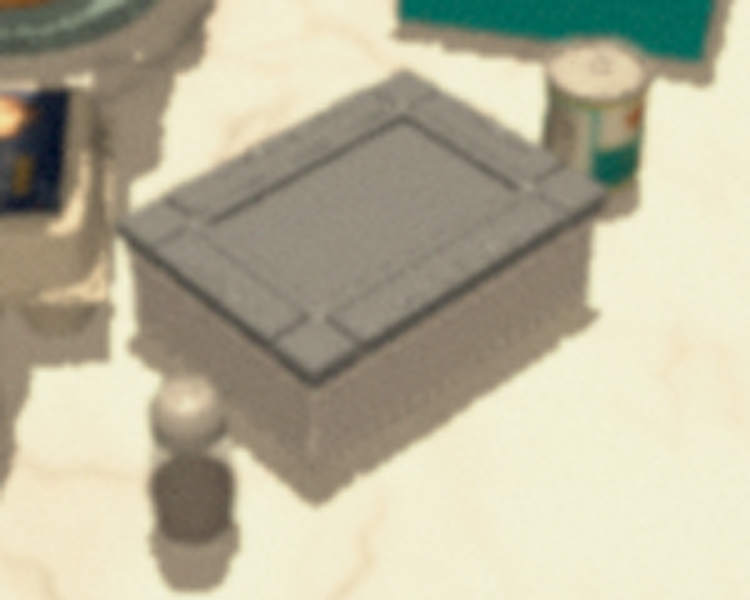

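View pics/t3.png

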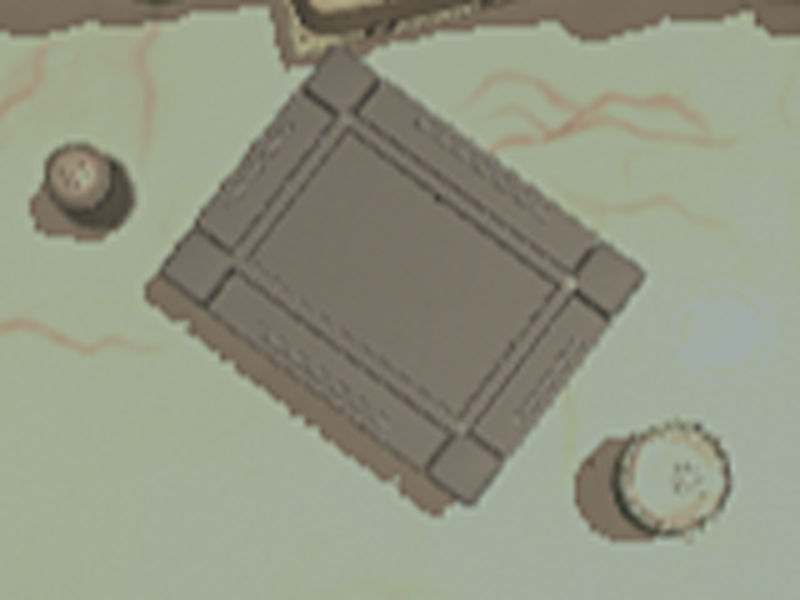

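In both views all four sections lie level with the corners, and the box, shaker and tin haven't moved. The robot is clear, so I'm handing in.

```bash
python3 -c "
from workcell import *
print(hand_in())"
```

```text
the job is handed in; nothing more can be done
None
```

I pressed down the left, back, right and front rim sections with the closed fingers. Each time the force rose to a few newtons (1.6–3.9 N in the readings) and dropped to about zero as the section clicked. The arm was clear after 10.75 s, and I handed the job in; no verdict was reported.

- **Rim:** the last pictures show all four sections level with the corners. Depth over the press points fell from about 75 mm to 68–71 mm; shut should be 70 mm, and the spread fits the 2 mm calibration.
- **Position:** the box, shaker and tin all measured within 0.5 mm of where they started.
- **Disagreement:** my first side-view check of the box's corners was off by about 10 mm. I put this down to picking pixels on the lid's underside and swapping one corner's label, and used the top-view pose instead. The contact heights and the last pictures bore that out.

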